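Restock the soldering caddy

ROBOT

A 6-joint arm with a two-finger parallel gripper is mounted at the origin on the work surface. World frame = base frame: x ahead of the robot, y to its left, z up, the work surface at z = 0. Lengths are in m, angles in rad, forces in N, time in s.
With the tool pointing down it reaches from about 0.25 to 0.775 m from the base axis. Payload 4 kg.
Tool frame: the origin (TCP) lies midway between the tips of the shut fingers; the grasp point (between the pads) lies pinch_z behind it (pinch_z is the distance from the TCP to the grasp point, in m); z points along the fingers, y is the line along which they close (so a half turn about z gives the same grasp; the last joint's range is limited). The gripper opens to 94 mm and grips with 3 to 60 N. Pads are 16 mm wide; open, the fingers measure 119 mm over their backs; the gripper's body (75 mm by 177 mm) begins 78 mm behind the grasp point.
Start: joints at [-1.25, 0.087, 1.371, -0, 1.684, -0.103], TCP at [0.226, -0.501, 0.174] pointing down, gripper open.
Joint ranges: [-3.1, 3.1], [-0.76, 2.03], [0.27, 2.55], [-1.08, 4.22], [0.17, 2.65], [-2.57, 2.57]. Speed limits (rad/s): [2.79, 2.79, 3.14, 3.14, 3.14, 3.14].

INTERFACE

Orientations are given as a 3x3 rotation matrix whose columns are the frame's x, y, z axes.
In Python, from cell import read_state, get_image, get_calibration, finish_job, look_for, pinpoint, pinch_z gives the robot as it stands. The module is installed in compiled form; this text tells all that it offers.
- The arm moves only by the shell command python3 -m pendant 'ROWS' [FORCE]. ROWS is JSON, one flat list of numbers, 7 for each row, row after row: the turn, a rotation vector about the tool's x, y, z normalised to -1 to 1, where 1 is 2 rad, then the shift along the tool's x, y, z normalised to -1 to 1, where 1 is 50 cm, then the closure, from 0 (fully open) to 1 (shut). In form: [ax, ay, az, tx, ty, tz, jaw, ax, ay, az, tx, ty, tz, jaw, ...]. A call has 1 to 20 rows; each row is the pose to reach, as a shift and turn from the pose commanded when the call began, along the tool's axes at that moment; what a row does not reach only later rows make up. A row lasts 1/12 s, in which the tool goes at most 41.7 mm and 7.16 degrees, less where a joint would pass 70% of its speed; a pose out of reach is approached as far as the arm can. A call with a number of a shift or a turn outside -1 to 1 is refused whole. A call with a gripper value outside its range is refused whole. The fingers move at their own pace and stop on an object; FORCE is the grip in N (left out, the last holds). Time passes only in rows, so rows that repeat a pose let the fingers close. It gives the time, the measured TCP pose, the force, the opening and the grip force at its end, in the units of the state.
- read_state(): the state, without advancing time (a new reading comes with each control period).
- get_image(name): name is "side" or "top" or "wrist"; returns the picture (420x560x3 uint8, red, green, blue); there is no depth.
- get_calibration(name): a dict with "mtx" (3x3 intrinsics, pixels), "extrinsics" (4x4, takes a point from world to camera coordinates). Camera axes: x right, y down, z forward; pixel columns grow to the right and rows downward; lengths in m; the calibration is good to about 2 mm. A picture is of the moment at which its call begins: read the wrist's pose just before it. get_calibration takes no time and is no camera call; for the wrist camera it gives the pose at the moment of the call.
- finish_job(): hands the job in; it is judged then, once.
Trained networks look in the newest picture that a camera, given by its name, has taken for a name from the list of things; names that differ only in an ending like _2 or _b are one class to them, and where a whole thing is asked for, a point or a joint stands for the part that bears it (a point fixed in the world has none). Each returns a list of dicts, best first, with "score" (0 to 1); they miss things now and then, are a little off and sometimes report something else, mostly with a low value. They report only what shows in the picture. A call takes as long as a camera call.
- look_for(camera, thing): "centre" ([row, column] in pixels, amid what is visible of it).
- pinpoint(camera, thing): "centre" ([row, column] in pixels: a listed point, or the origin of a listed thing).
The state is a dict: "clock": time; "q": joint angles; "qd": joint speeds; "effort": joint torques, N m; "eef_pos": TCP position; "orientation": TCP orientation; "force": force on the tool from outside, world axes, zero at the start; "ft_torque": the same for the moment, N m; "finger_gap": opening from 0.0 (shut) to 1.0 (fully open); "gripper_force": force on a finger pad.
Only numpy, scipy, OpenCV 4.12 (cv2) and the standard library are available. Lean on these libraries where they do the work, as an engineer would, in place of code of your own. Each camera call takes 0.05 s, during which the arm holds its last target. There are 200 camera calls.

TASK

Restock the grey four-bay caddy on the repair bench: set the solder spool with green flanges, the flux jar with the red lid, the roll of yellow tape and the purple box of soldering tips each in the bay whose floor has its own colour, standing flat on that floor and wholly inside the bay's walls. Set them down gently, do not drop them, and let go of them. The black spool and the jar with the white lid do not belong in the caddy: leave them standing where they are.

Things in the scene. Friction and masses are not known exactly. Their poses are not given: they have to be found in the camera images.
- solder_spool: Solder spool with GREEN flanges and silvery wire, a drum 48 mm in diameter and 46 mm tall, about 130 g; grip it across its diameter. Loose; stands upright on the bench (z = 0) at the start, its centre at least 85 mm from the centre of any other listed loose item. Origin at the centre of its underside, z up.
- flux_jar: Flux jar with a RED lid, round, 47 mm in diameter and 45 mm tall, tan below the lid, about 80 g; grip it across its diameter. Loose; stands upright on the bench (z = 0) at the start, its centre at least 85 mm from the centre of any other listed loose item. Origin at the centre of its underside, z up.
- tape_roll: Roll of YELLOW tape lying flat, a ring 46 mm in outer diameter, 30 mm tall, with a 25 mm hole through it, about 40 g; grip it across its outside. Loose; stands upright on the bench (z = 0) at the start, its centre at least 85 mm from the centre of any other listed loose item. Origin at the centre of its underside, z up.
- tip_box: Closed PURPLE box of soldering tips, 50 mm along its x, 36 mm along its y, 34 mm tall, about 70 g; grip it across its 36 mm width (along its y). Loose; stands upright on the bench (z = 0) at the start, its centre at least 85 mm from the centre of any other listed loose item. Origin at the centre of its underside, z up.
- wire_spool: Look-alike that stays where it is: spool of the same size as the solder spool (48 mm in diameter, 46 mm tall) but with BLACK flanges and copper wire. Loose; stands upright on the bench (z = 0) at the start, its centre at least 85 mm from the centre of any other listed loose item. Origin at the centre of its underside, z up.
- grease_jar: Look-alike that stays where it is: jar of the same size as the flux jar (47 mm in diameter, 45 mm tall) but with a WHITE lid. Loose; stands upright on the bench (z = 0) at the start, its centre at least 85 mm from the centre of any other listed loose item. Origin at the centre of its underside, z up.
- bay_green: Green floor pad (73 x 73 x 2 mm) of one bay of the fixed grey 2 x 2-bay caddy (164 x 164 mm, 16 mm tall, mid-bench, turned up to 0.3 rad). Origin: centre of the pad's underside, 4 mm above the bench; z up, x and y along the bay walls. Bay 76 x 76 mm inside, 4 mm walls rising 10 mm above the pad's top; bay centres 80 mm apart: keep open fingers within 50 mm of them.
- bay_red: Red floor pad (73 x 73 x 2 mm) of one bay of the fixed grey 2 x 2-bay caddy (164 x 164 mm, 16 mm tall, mid-bench, turned up to 0.3 rad). Origin: centre of the pad's underside, 4 mm above the bench; z up, x and y along the bay walls. Bay 76 x 76 mm inside, 4 mm walls rising 10 mm above the pad's top; bay centres 80 mm apart: keep open fingers within 50 mm of them.
- bay_yellow: Yellow floor pad (73 x 73 x 2 mm) of one bay of the fixed grey 2 x 2-bay caddy (164 x 164 mm, 16 mm tall, mid-bench, turned up to 0.3 rad). Origin: centre of the pad's underside, 4 mm above the bench; z up, x and y along the bay walls. Bay 76 x 76 mm inside, 4 mm walls rising 10 mm above the pad's top; bay centres 80 mm apart: keep open fingers within 50 mm of them.
- bay_purple: Purple floor pad (73 x 73 x 2 mm) of one bay of the fixed grey 2 x 2-bay caddy (164 x 164 mm, 16 mm tall, mid-bench, turned up to 0.3 rad). Origin: centre of the pad's underside, 4 mm above the bench; z up, x and y along the bay walls. Bay 76 x 76 mm inside, 4 mm walls rising 10 mm above the pad's top; bay centres 80 mm apart: keep open fingers within 50 mm of them.

How it is judged:
At the end, for the whole second after the job is handed in: Spool, jar, tape roll and tip box each stand flat (within 0.1 rad, underside within 3 mm of the pad's top) in the bay of their own colour, centre within 22 mm of the bay's centre, at rest and released; the black spool and the white-lidded jar stand upright within 20 mm of where they were (horizontal distance between solder_spool and bay_green below 0.022 m and z of solder_spool in the frame of bay_green below 0.005 m and angle between each of solder_spool, flux_jar, tape_roll, tip_box, wire_spool, grease_jar's own z axis and vertical below 0.1 rad and linear speed of each of solder_spool, flux_jar, tape_roll, tip_box below 0.01 m/s and horizontal distance between flux_jar and bay_red below 0.022 m and z of flux_jar in the frame of bay_red below 0.005 m and horizontal distance between tape_roll and bay_yellow below 0.022 m and z of tape_roll in the frame of bay_yellow below 0.005 m and horizontal distance between tip_box and bay_purple below 0.022 m and z of tip_box in the frame of bay_purple below 0.005 m and distance of each of wire_spool, grease_jar from where it was at the start of the episode below 0.02 m); the robot touches nothing.
It fails at once if the wire spool is shifted more than 20 mm or tipped over (distance of wire_spool from where it was at the start of the episode above 0.02 m or angle between wire_spool's own z axis and vertical above 0.3 rad).
It fails at once if the grease jar is shifted more than 20 mm or tipped over (distance of grease_jar from where it was at the start of the episode above 0.02 m or angle between grease_jar's own z axis and vertical above 0.3 rad).
It fails at once if the solder spool, flux jar, tape roll or tip box is dropped or thrown (moves faster than 0.5 m/s while no finger touches it) ((contact force between solder_spool and the fingers below 0.02 N and linear speed of solder_spool above 0.5 m/s) or (contact force between flux_jar and the fingers below 0.02 N and linear speed of flux_jar above 0.5 m/s) or (contact force between tape_roll and the fingers below 0.02 N and linear speed of tape_roll above 0.5 m/s) or (contact force between tip_box and the fingers below 0.02 N and linear speed of tip_box above 0.5 m/s)).
It also fails if it takes over 102 s, if anything falls off the work surface, if the arm or the gripper's body presses on something with over 40 N, if the wrist force passes 120 N, or if a joint passes its speed limit or range.

## Working session

There is one attempt and no reset: what is moved stays moved. The work goes in short steps, Python scripts to look and compute and a shell command to move; the robot and the scene stay as the last step left them, time stands still between calls to the robot, and variables do not carry over. Pictures are saved under pics/ and viewed, at most 14 in all, crops included, and the job is handed in when it is done.

```bash
mkdir -p pics; python3 - <<'E'
from cell import *
import cell,cv2,numpy as np
s=read_state();print({k:np.round(v,3).tolist() for k,v in s.items()});print(pinch_z)
for c in("top","side"):
    im=get_image(c);cv2.imwrite(f"pics/{c}0.png",im[:,:,::-1]);k=get_calibration(c);print(c,np.round(k["mtx"],1).tolist(),np.round(k["extrinsics"],4).tolist())
    for n in "solder_spool flux_jar tape_roll tip_box wire_spool grease_jar bay_green bay_red bay_yellow bay_purple".split():
        print(n,[(np.round(d["centre"],1).tolist(),round(d["score"],2)) for d in pinpoint(c,n)[:2]])
E
```

```text
{'clock': 0.0, 'q': [-1.25, 0.088, 1.372, 0.0, 1.684, -0.103], 'qd': [-0.0, -0.002, -0.0, -0.001, 0.001, 0.0], 'effort': [0.002, -34.017, -30.243, 0.072, 0.033, -0.0], 'eef_pos': [0.226, -0.501, 0.172], 'orientation': [[0.912, 0.411, -0.001], [0.411, -0.912, 0.002], [0.0, -0.002, -1.0]], 'force': [-0.178, 1.261, 0.486], 'ft_torque': [0.036, 0.015, -0.016], 'gripper_force': 0.0, 'finger_gap': 0.998}
0.0188
top [[490.8, 0.0, 281.8], [0.0, 490.8, 213.2], [0.0, 0.0, 1.0]] [[0.0216, -0.9998, -0.0019, -0.002], [-0.9779, -0.0208, -0.2078, 0.5402], [0.2077, 0.0063, -0.9782, 1.2406], [0.0, 0.0, 0.0, 1.0]]
solder_spool [([229.7, 433.5], 0.84)]
flux_jar [([213.9, 385.6], 0.85), ([186.9, 306.2], 0.55)]
tape_roll [([256.1, 183.8], 0.8)]
tip_box [([225.0, 137.2], 0.86)]
wire_spool []
grease_jar [([208.3, 193.6], 0.79)]
bay_green [([185.8, 303.1], 0.64)]
bay_red [([216.8, 307.9], 0.9)]
bay_yellow [([218.2, 278.8], 0.7)]
bay_purple [([188.1, 302.0], 0.75), ([193.0, 275.8], 0.56)]
side [[526.2, 0.0, 279.1], [0.0, 526.2, 204.2], [0.0, 0.0, 1.0]] [[-0.6952, -0.7187, -0.0152, 0.3863], [-0.5191, 0.5166, -0.6809, 0.2844], [0.4972, -0.4654, -0.7322, 0.9418], [0.0, 0.0, 0.0, 1.0]]
solder_spool [([132.4, 401.8], 0.72)]
flux_jar [([146.3, 352.9], 0.93)]
tape_roll [([305.8, 229.9], 0.55)]
tip_box [([323.3, 142.5], 0.72)]
wire_spool [([168.4, 390.1], 0.84)]
grease_jar [([266.3, 188.9], 0.6)]
bay_green [([173.1, 270.8], 0.63)]
bay_red [([185.9, 299.7], 0.77)]
bay_yellow [([207.3, 280.9], 0.64)]
bay_purple [([194.6, 250.9], 0.87)]
```

View pics/top0.png

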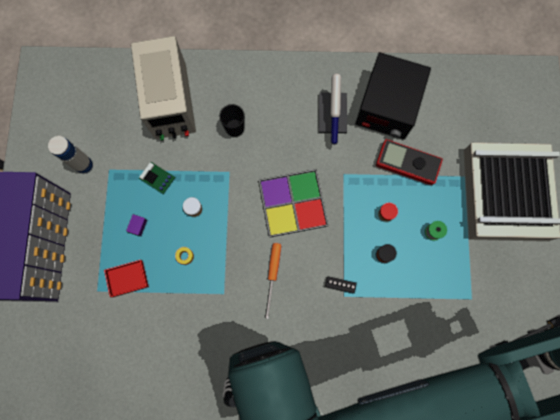

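The top view shows the caddy with purple (275,192), green (303,186), yellow (281,219) and red (311,213). The items are the flux jar (388,212), solder spool (437,230), wire spool (386,253), grease jar (192,207), tape (184,256) and tip box (137,225). These match the network's reports, except for its bay_green/bay_purple mix-up.

```bash
cat > h.py <<'E'
from cell import *
import cv2,numpy as np
from scipy.spatial.transform import Rotation as R
def hit(k,rc,z):
    E=k["extrinsics"];o=-E[:3,:3].T@E[:3,3]
    d=E[:3,:3].T@np.linalg.solve(k["mtx"],[rc[1],rc[0],1.]);return (o+d*(z-o[2])/d[2])[:2]
def px(k,p):
    E=k["extrinsics"];c=k["mtx"]@(E[:3,:3]@p+E[:3,3]);return c[1]/c[2],c[0]/c[2]
HUE={"green":(40,85),"red":(-8,8),"yellow":(20,35),"purple":(120,150)}
def mask(im,col):
    h=cv2.cvtColor(im,cv2.COLOR_RGB2HSV).astype(int);a,b=HUE[col];H=h[...,0]
    if a<0:H=np.where(H>90,H-180,H)
    return ((H>=a)&(H<=b)&(h[...,1]>110)&(h[...,2]>50)).astype(np.uint8)
def blobs(im,col,amin=30):
    n,l,s,c=cv2.connectedComponentsWithStats(mask(im,col))
    return [(c[i][::-1],s[i],l==i) for i in range(1,n) if s[i][4]>=amin]
def go(p,yaw,jaw=None):
    """tx ty tz (norm), az for tool-down pose with TCP at p and closing axis (tool y) at world angle yaw mod pi"""
    s=read_state();O=np.array(s["orientation"]);d=O.T@(np.array(p)-s["eef_pos"])/.5
    y=np.arctan2(O[1,1],O[0,1]);t=(yaw-y+np.pi/2)%np.pi-np.pi/2
    print("now",np.round(s["eef_pos"],4),"yaw",round(y,3),"q6",round(s["q"][5],2),"d",np.round(d,4),"az",round(-t/2,4), "rows",max(np.linalg.norm(d)*.5/.0417,abs(t)/.125))
E
python3 - <<'E'
from h import *
im=get_image("top");k=get_calibration("top")
H={"green":.046,"red":.045,"yellow":.03,"purple":.034}
for c in HUE:
    for ce,s,m in blobs(im,c):
        r=cv2.minAreaRect(np.argwhere(m).astype(np.float32))
        if 110<ce[1]<460 and 160<ce[0]<290: print(c,s[4],np.round(ce,1),"z=.006",np.round(hit(k,ce,.006),4),"ztop",np.round(hit(k,ce,H[c]),4))
ks=get_calibration("side")
for n,a,b in [("solder",(229.7,433.5),(132.4,401.8)),("flux",(213.9,385.6),(146.3,352.9)),("tape",(256.1,183.8),(305.8,229.9)),("tip",(225,137.2),(323.3,142.5)),("grease",(208.3,193.6),(266.3,188.9)),("wire",(255,386),(168.4,390.1))]:
    print(n,np.round(hit(k,a,0),3),np.round(hit(ks,b,0),3))
E
```

```text
green 334 [179.2 160.3] z=.006 [0.6408 0.3513] ztop [0.6296 0.3407]
green 638 [186.  304.2] z=.006 [ 0.6297 -0.0507] ztop [ 0.6188 -0.0491]
green 280 [229.7 436.8] z=.006 [ 0.5139 -0.4137] ztop [ 0.5065 -0.4011]
red 383 [167.3 404.1] z=.006 [ 0.6898 -0.3301] ztop [ 0.6774 -0.3203]
red 710 [213.7 310. ] z=.006 [ 0.5512 -0.0674] ztop [ 0.5429 -0.0654]
red 238 [211.1 388.2] z=.006 [ 0.563  -0.2825] ztop [ 0.5544 -0.2741]
red 1100 [278.3 125.7] z=.006 [0.3641 0.4237] ztop [0.3614 0.4112]
yellow 704 [219.1 281.2] z=.006 [0.5343 0.0113] ztop [0.5295 0.0111]
yellow 167 [255.3 183.8] z=.006 [0.429 0.272] ztop [0.4261 0.2671]
purple 649 [191.2 275.7] z=.006 [0.613  0.0282] ztop [0.6057 0.0277]
purple 236 [224.6 135.6] z=.006 [0.5106 0.4094] ztop [0.5055 0.4007]
solder [ 0.515 -0.407] [ 0.509 -0.404]
flux [ 0.556 -0.276] [ 0.564 -0.271]
tape [0.428 0.273] [0.424 0.261]
tip [0.511 0.407] [0.512 0.406]
grease [0.561 0.254] [0.557 0.26 ]
wire [ 0.442 -0.275] [ 0.446 -0.272]
```

```bash
python3 - <<'E'
from h import *
go([.508,-.404,.17],-1.36)
E
```

```text
now [ 0.2262 -0.5013  0.1736] yaw -1.147 q6 -0.1 d [0.5938 0.0543 0.0072] az 0.1065 rows 7.150587777266678
```

```bash
python3 -m pendant '[0,0,0.1065,0.594,0.054,0.007,0.25, 0,0,0.1065,0.594,0.054,0.007,0.25, 0,0,0.1065,0.594,0.054,0.007,0.25, 0,0,0.1065,0.594,0.054,0.007,0.25, 0,0,0.1065,0.594,0.054,0.007,0.25, 0,0,0.1065,0.594,0.054,0.007,0.25, 0,0,0.1065,0.594,0.054,0.007,0.25, 0,0,0.1065,0.594,0.054,0.007,0.25, 0,0,0.1065,0.594,0.054,0.007,0.25, 0,0,0.1065,0.594,0.054,0.007,0.25, 0,0,0.1065,0.594,0.054,0.007,0.25, 0,0,0.1065,0.594,0.054,0.007,0.25, 0,0,0.1065,0.594,0.054,0.007,0.25]' 25
cat >> h.py <<'E'
HT={"green":.046,"red":.045,"yellow":.03,"purple":.034}
def look(col,name=None,z=None,yaw=-1.36,h=.013):
    k=get_calibration("wrist");im=get_image("wrist")
    if name: cv2.imwrite(f"pics/{name}.png",im[:,:,::-1])
    for ce,s,m in blobs(im,col,800):
        (c,r)=cv2.minEnclosingCircle(np.argwhere(m)[:,None].astype(np.float32))
        rect=cv2.minAreaRect(np.argwhere(m).astype(np.float32));B=[hit(k,q,HT[col] if z is None else z) for q in cv2.boxPoints(rect)]
        zz=HT[col] if z is None else z
        print(col,"area",s[4],"bbox",s[:4],"cent",np.round(hit(k,ce,zz),4),"circ",np.round(hit(k,c,zz),4),"rad",round(np.linalg.norm(hit(k,(c[0]+r,c[1]),zz)-hit(k,c,zz)),4),
          "rectc",np.round(np.mean(B,0),4),"edges",[(round(np.linalg.norm(e),4),round(np.arctan2(e[1],e[0]),3)) for e in (B[1]-B[0],B[2]-B[1])])
E
python3 - <<'E'
from h import *
look("green","w0");print(np.round(read_state()["eef_pos"],4))
E
```

```text
clock: 2.23
eef_pos: [0.5065, -0.405, 0.1706]
orientation: [[0.978, 0.207, 0.0], [0.207, -0.978, -0.001], [0.0, 0.001, -1.0]]
force: [-0.9, -0.2, -0.5]
finger_gap: 0.747
gripper_force: 0.0
green area 1446 bbox [256 166  43  48] cent [ 0.5113 -0.4045] circ [ 0.5123 -0.4045] rad 0.0273 rectc [ 0.5112 -0.4038] edges [(np.float64(0.0459), np.float64(2.101)), (np.float64(0.0532), np.float64(-2.633))]
[ 0.5067 -0.4049  0.1706]
```

View pics/w0.png

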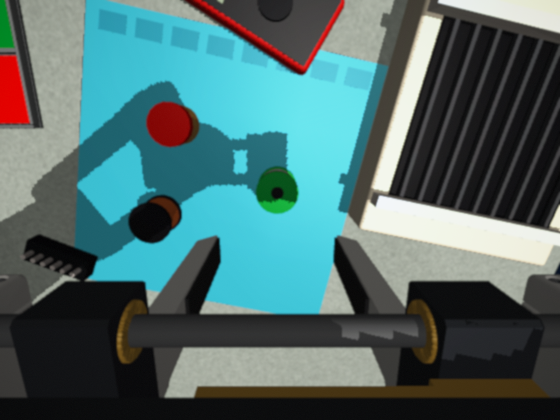

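```bash
python3 -m pendant '[0,0,0,0.0046,0,0.1,0.25, 0,0,0,0.0046,0,0.16,0.25, 0,0,0,0.0046,0,0.22,0.25, 0,0,0,0.0046,0,0.27,0.25, 0,0,0,0.0046,0,0.3,0.25, 0,0,0,0.0046,0,0.315,0.25, 0,0,0,0.0046,0,0.315,0.25, 0,0,0,0.0046,0,0.315,0.25, 0,0,0,0.0046,0,0.315,1, 0,0,0,0.0046,0,0.315,1, 0,0,0,0.0046,0,0.315,1, 0,0,0,0.0046,0,0.315,1, 0,0,0,0.0046,0,0.315,1, 0,0,0,0.0046,0,0.315,1, 0,0,0,0.0046,0,0.315,1, 0,0,0,0.0046,0,0.315,1]' 25
python3 - <<'E'
from h import *
print(read_state()["clock"])
go([.508,-.404,.16],-1.36);go([.629,-.051,.16],-1.36)
E
```

```text
clock: 3.62
eef_pos: [0.5111, -0.4033, 0.0144]
orientation: [[0.978, 0.209, 0.002], [0.21, -0.978, -0.001], [0.002, 0.001, -1.0]]
force: [-1.0, 1.7, 5.8]
finger_gap: 0.22
gripper_force: 2.6
3.6167
now [ 0.5111 -0.4033  0.0144] yaw -1.36 q6 0.6 d [-0.0059  0.0003 -0.2912] az 0.0001 rows 3.492326274461455
now [ 0.5111 -0.4033  0.0144] yaw -1.36 q6 0.6 d [ 0.3787 -0.6393 -0.2912] az 0.0001 rows 9.568966215037625
```

```bash
python3 - <<'E'
from h import *
look("green","w1");s=read_state();print(s["finger_gap"],s["gripper_force"],s["force"])
E
```

```text
green area 2933 bbox [243 200  72  88] cent [ 0.515  -0.4032] circ [ 0.5148 -0.4038] rad 0.0303 rectc [ 0.5144 -0.4052] edges [(np.float64(0.0407), np.float64(2.105)), (np.float64(0.0581), np.float64(-2.657))]
0.17785992781892723 2.5877719109121244 [-0.04370463  1.78279568  5.58602368]
```

View pics/w1.png

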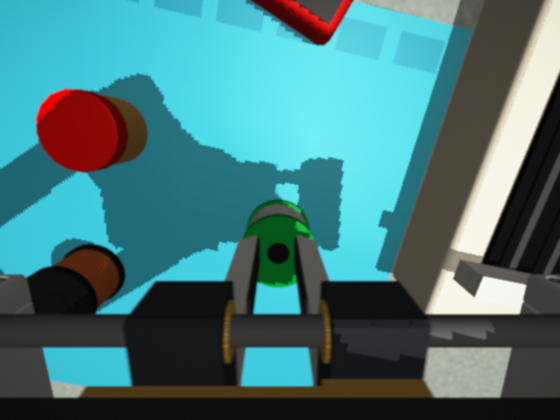

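Fingers appear over the spool's top disc (tips near rows 235, cols 250/307) and are still closing past 48 mm. I'll check where the tips should project.

```bash
python3 - <<'E'
from h import *
s=read_state();k=get_calibration("wrist");O=np.array(s["orientation"]);p=np.array(s["eef_pos"]);g=s["finger_gap"]*.094/2
E=k["extrinsics"];print("cam",np.round(-E[:3,:3].T@E[:3,3],3),"f",k["mtx"][0,0],"axis",np.round(E[2,:3],3),"clock",s["clock"],g)
for b in(0,.0188,.04,.06):
  print(b,[np.round(px(k,p-O[:,2]*b+O[:,1]*y)) for y in(-g-.0125,-g,0,g,g+.0125)])
for z in(0,.046): print("spool z",z,[np.round(px(k,np.array([.509,-.4045,z])+O[:,1]*y)) for y in(-.024,0,.024)])
im=get_image("side");cv2.imwrite("pics/s1.png",cv2.resize(im[70:220,300:500,::-1],(800,600),interpolation=cv2.INTER_CUBIC))
E
```

```text
cam [ 0.583 -0.388  0.226] f 308.9170918863471 axis [-0.248 -0.055 -0.967] clock 3.6667 0.00835941660748958
0 [array([232., 247.]), array([232., 265.]), array([232., 276.]), array([232., 288.]), array([232., 305.])]
0.0188 [array([241., 245.]), array([241., 264.]), array([241., 276.]), array([241., 289.]), array([241., 308.])]
0.04 [array([254., 241.]), array([254., 262.]), array([254., 276.]), array([254., 290.]), array([254., 311.])]
0.06 [array([269., 237.]), array([269., 261.]), array([269., 276.]), array([269., 292.]), array([269., 315.])]
spool z 0 [array([229., 246.]), array([229., 277.]), array([229., 308.])]
spool z 0.046 [array([252., 239.]), array([252., 277.]), array([252., 316.])]
```

View pics/s1.png

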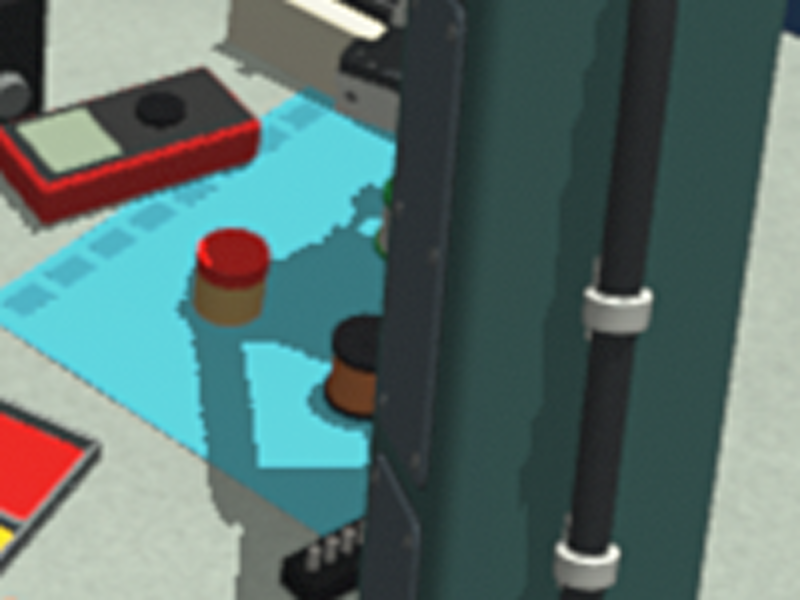

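```bash
python3 - <<'E'
from h import *
im=get_image("wrist");cv2.imwrite("pics/w2.png",cv2.resize(im[180:320,190:370,::-1],(720,560),interpolation=cv2.INTER_CUBIC))
s=read_state();print(s["finger_gap"],s["gripper_force"],s["force"],s["eef_pos"])
E
```

```text
0.0937004249098028 2.4831726438424084 [0.63067651 0.81317708 4.34861134] [ 0.51117851 -0.40351712  0.01441765]
```

View pics/w2.png

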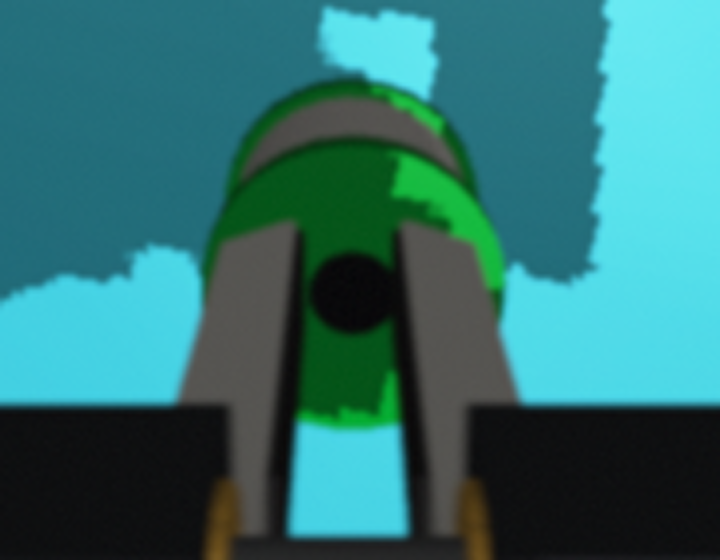

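The crop shows both tips lying on the green flange (rows ~237), so the fingers end about 30 mm short of the reported TCP. The force of 5 N and the unobstructed closing agree. I'll lift and check the shut fingers in the air.

```bash
python3 -m pendant '[0,0,0,0,0,-0.02,1, 0,0,0,0,0,-0.12,1, 0,0,0,0,0,-0.16,1, 0,0,0,0,0,-0.2,1, 0,0,0,0,0,-0.2,1]'
python3 - <<'E'
from h import *
im=get_image("wrist");cv2.imwrite("pics/w3.png",cv2.resize(im[140:320,160:400,::-1],(800,600),interpolation=cv2.INTER_CUBIC))
s=read_state();print(s["finger_gap"],s["gripper_force"],s["force"],s["eef_pos"])
look("green")
E
```

```text
clock: 4.18
eef_pos: [0.5128, -0.4057, 0.12]
orientation: [[0.978, 0.209, 0.009], [0.209, -0.978, -0.008], [0.007, 0.01, -1.0]]
force: [0.7, -1.5, 1.1]
finger_gap: 0.003
gripper_force: 0.0
0.003776827754942256 0.0 [0.36299025 0.11776198 0.2568997 ] [ 0.51178537 -0.40477665  0.11664416]
green area 1971 bbox [250 178  50  58] cent [ 0.5113 -0.4038] circ [ 0.5123 -0.4033] rad 0.0286 rectc [ 0.5114 -0.4029] edges [(np.float64(0.0458), np.float64(2.05)), (np.float64(0.0548), np.float64(-2.694))]
```

View pics/w3.png

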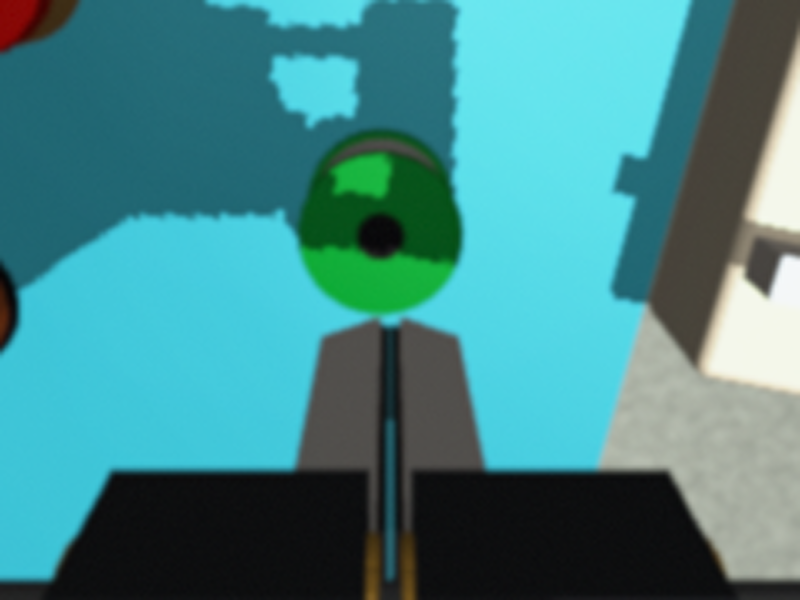

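Shut fingers end at about (277,237); the width in pixels again puts the tips ~32 mm above the reported TCP. The spool still stands at its place. I'll go 32 mm lower than planned, checking force.

```bash
python3 -m pendant '[0,0,0,-0.004,0,0,0.25, 0,0,0,-0.004,0,0,0.25, 0,0,0,-0.004,0,0,0.25, 0,0,0,-0.004,0,0,0.25, 0,0,0,-0.004,0,0,0.25, 0,0,0,-0.004,0,0,0.25, 0,0,0,-0.004,0,0,0.25, 0,0,0,-0.004,0,0,0.25, 0,0,0,-0.004,0,0.04,0.25, 0,0,0,-0.004,0,0.09,0.25, 0,0,0,-0.004,0,0.14,0.25, 0,0,0,-0.004,0,0.19,0.25, 0,0,0,-0.004,0,0.22,0.25, 0,0,0,-0.004,0,0.24,0.25, 0,0,0,-0.004,0,0.25,0.25, 0,0,0,-0.004,0,0.26,0.25, 0,0,0,-0.004,0,0.264,0.25]'
python3 - <<'E'
from h import *
im=get_image("wrist");cv2.imwrite("pics/w4.png",cv2.resize(im[140:320,160:400,::-1],(800,600),interpolation=cv2.INTER_CUBIC))
E
```

```text
clock: 5.7
eef_pos: [0.5087, -0.4042, -0.019]
orientation: [[0.978, 0.209, 0.001], [0.209, -0.978, -0.001], [0.001, 0.001, -1.0]]
force: [-0.5, 0.4, 0.5]
finger_gap: 0.749
gripper_force: 0.0
```

View pics/w4.png

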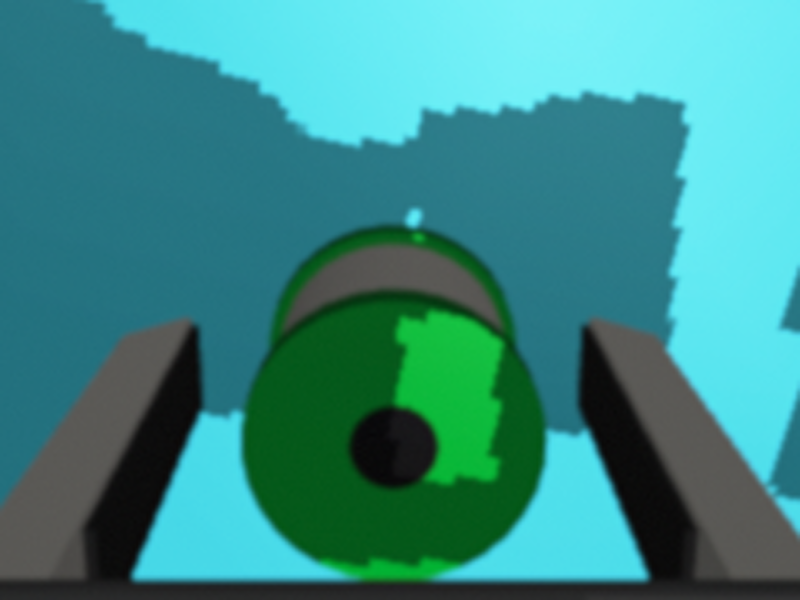

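The spool (crop centre (394,435)) sits midway between the open fingers, clear of contact. Close and lift.

```bash
python3 -m pendant '[0,0,0,0,0,0,1, 0,0,0,0,0,0,1, 0,0,0,0,0,0,1, 0,0,0,0,0,0,1, 0,0,0,0,0,0,1, 0,0,0,0,0,0,1, 0,0,0,0,0,0,1, 0,0,0,0,0,-0.02,1, 0,0,0,0,0,-0.06,1, 0,0,0,0,0,-0.1,1, 0,0,0,0,0,-0.14,1, 0,0,0,0,0,-0.18,1, 0,0,0,0,0,-0.18,1]' 25
python3 - <<'E'
from h import *
go([.6295,-.0505,.071],-1.36)
E
```

```text
clock: 6.83
eef_pos: [0.5104, -0.4056, 0.0761]
orientation: [[0.978, 0.209, 0.006], [0.209, -0.978, -0.006], [0.005, 0.007, -1.0]]
force: [1.2, 0.3, -0.2]
finger_gap: 0.506
gripper_force: 25.0
now [ 0.5104 -0.4056  0.0761] yaw -1.36 q6 0.6 d [ 0.3815 -0.6447  0.0075] az 0.0 rows 8.983027794139126
```

```bash
python3 -m pendant '[0,0,0,0.383,-0.642,0,1, 0,0,0,0.383,-0.642,0,1, 0,0,0,0.383,-0.642,0,1, 0,0,0,0.383,-0.642,0,1, 0,0,0,0.383,-0.642,0,1, 0,0,0,0.383,-0.642,0,1, 0,0,0,0.383,-0.642,0,1, 0,0,0,0.383,-0.642,0,1, 0,0,0,0.383,-0.642,0,1, 0,0,0,0.383,-0.642,0,1, 0,0,0,0.383,-0.642,0,1, 0,0,0,0.383,-0.642,0,1, 0,0,0,0.383,-0.642,0,1, 0,0,0,0.383,-0.642,0,1]'
python3 - <<'E'
from h import *
for c in ("green","red","yellow","purple"): look(c,"w5" if c=="red" else None,z=.006)
go([.6295,-.0505,.071],-1.36)
E
```

```text
clock: 8.0
eef_pos: [0.6278, -0.0514, 0.0701]
orientation: [[0.978, 0.207, -0.001], [0.207, -0.978, -0.0], [-0.001, 0.0, -1.0]]
force: [1.1, 0.3, -1.3]
finger_gap: 0.506
gripper_force: 25.0
green area 10245 bbox [231 167  92 148] cent [ 0.6005 -0.0573] circ [ 0.6023 -0.0573] rad 0.0851 rectc [ 0.5925 -0.059 ] edges [(np.float64(0.1496), np.float64(-2.97)), (np.float64(0.0925), np.float64(-1.361))]
red area 2642 bbox [505 114  55 108] cent [ 0.7113 -0.2738] circ [ 0.7173 -0.2881] rad 0.0514 rectc [ 0.7108 -0.2678] edges [(np.float64(0.0975), np.float64(-2.745)), (np.float64(0.0505), np.float64(-1.361))]
yellow area 1342 bbox [155 253  55  38] cent [0.5516 0.0288] circ [0.5535 0.0265] rad 0.0316 rectc [0.5463 0.0258] edges [(np.float64(0.0399), np.float64(-3.033)), (np.float64(0.0538), np.float64(-1.361))]
purple area 2624 bbox [409   0  67  98] cent [ 0.7903 -0.1521] circ [ 0.7887 -0.1565] rad 0.045 rectc [ 0.7879 -0.1515] edges [(np.float64(0.0813), np.float64(2.99)), (np.float64(0.0244), np.float64(-1.75))]
purple area 6012 bbox [147 168  84  78] cent [0.6147 0.0283] circ [0.6169 0.0294] rad 0.0532 rectc [0.6121 0.0286] edges [(np.float64(0.0741), np.float64(-3.039)), (np.float64(0.0794), np.float64(-1.361))]
now [ 0.6283 -0.0509  0.0707] yaw -1.362 q6 1.19 d [ 0.0026 -0.0003 -0.0007] az -0.0008 rows 0.0326321034869203
```

View pics/w5.png

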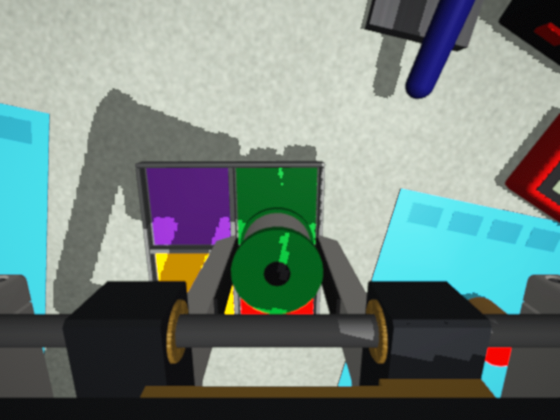

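The view shows the spool held over the green bay, with walls aligned to the picture. The purple pad centre (189,207) gives (.612,.029), which agrees with the top view. Lower, release, lift.

```bash
python3 -m pendant '[0,0,0,0.002,0,0.05,1, 0,0,0,0.002,0,0.1,1, 0,0,0,0.002,0,0.13,1, 0,0,0,0.002,0,0.15,1, 0,0,0,0.002,0,0.16,1, 0,0,0,0.002,0,0.164,1, 0,0,0,0.002,0,0.167,1, 0,0,0,0.002,0,0.167,1, 0,0,0,0.002,0,0.167,1, 0,0,0,0.002,0,0.167,0.27, 0,0,0,0.002,0,0.167,0.27, 0,0,0,0.002,0,0.167,0.27, 0,0,0,0.002,0,0.167,0.27, 0,0,0,0.002,0,0.167,0.27, 0,0,0,0.002,0,0.13,0.27, 0,0,0,0.002,0,0.07,0.27, 0,0,0,0.002,0,0,0.27, 0,0,0,0.002,0,0,0.27]'
python3 - <<'E'
from h import *
look("green",z=.052); go([.556,-.275,.071],-1.36)
E
```

```text
clock: 9.7
eef_pos: [0.6343, -0.0504, 0.0794]
orientation: [[0.978, 0.209, 0.014], [0.209, -0.978, -0.002], [0.014, 0.005, -1.0]]
force: [0.9, -0.4, 2.2]
finger_gap: 0.73
gripper_force: 0.0
green area 5482 bbox [237 174  79  79] cent [ 0.6422 -0.0484] circ [ 0.6433 -0.0479] rad 0.0457 rectc [ 0.6399 -0.0491] edges [(np.float64(0.0651), np.float64(-2.961)), (np.float64(0.0649), np.float64(-1.361))]
now [ 0.6331 -0.0502  0.0765] yaw -1.36 q6 1.19 d [-0.2449  0.4074  0.0102] az -0.0 rows 5.70033618117667
```

```bash
python3 -m pendant '[0,0,0,-0.238,0.408,0,0.25, 0,0,0,-0.238,0.408,0,0.25, 0,0,0,-0.238,0.408,0,0.25, 0,0,0,-0.238,0.408,0,0.25, 0,0,0,-0.238,0.408,0,0.25, 0,0,0,-0.238,0.408,0,0.25, 0,0,0,-0.238,0.408,0,0.25, 0,0,0,-0.238,0.408,0,0.25, 0,0,0,-0.238,0.408,0,0.25, 0,0,0,-0.238,0.408,0,0.25]'
python3 - <<'E'
from h import *
look("red"); look("green",z=.052)
im=get_image("top");cv2.imwrite("pics/t2.png",cv2.resize(im[140:290,90:490,::-1],(800,300)))
go([.556,-.275,.071],-1.36)
E
```

```text
clock: 10.58
eef_pos: [0.556, -0.2724, 0.07]
orientation: [[0.978, 0.211, -0.001], [0.211, -0.978, 0.001], [-0.0, -0.001, -1.0]]
force: [0.4, 0.1, -0.0]
finger_gap: 0.753
gripper_force: 0.0
red area 4197 bbox [286   0 243 152] cent [ 0.6753 -0.3293] circ [ 0.6993 -0.3345] rad 0.0858 rectc [ 0.6955 -0.3362] edges [(np.float64(0.0757), np.float64(2.719)), (np.float64(0.1672), np.float64(-1.9))]
red area 6532 bbox [  0 124  94  84] cent [ 0.5631 -0.092 ] circ [ 0.5625 -0.0909] rad 0.0506 rectc [ 0.5608 -0.0912] edges [(np.float64(0.0614), np.float64(1.921)), (np.float64(0.0726), np.float64(-3.006))]
red area 2565 bbox [254 191  57  58] cent [ 0.5588 -0.2767] circ [ 0.5589 -0.2766] rad 0.0248 rectc [ 0.5582 -0.277 ] edges [(np.float64(0.0437), np.float64(2.112)), (np.float64(0.0482), np.float64(-2.637))]
green area 5253 bbox [ 0 21 80 96] cent [ 0.6296 -0.0878] circ [ 0.6312 -0.0889] rad 0.0418 rectc [ 0.6302 -0.0892] edges [(np.float64(0.0621), np.float64(3.13)), (np.float64(0.0565), np.float64(-1.357))]
now [ 0.5562 -0.2726  0.0705] yaw -1.358 q6 0.81 d [-0.0014  0.0047 -0.001 ] az 0.0011 rows 0.0601081780464333
```

View pics/t2.png

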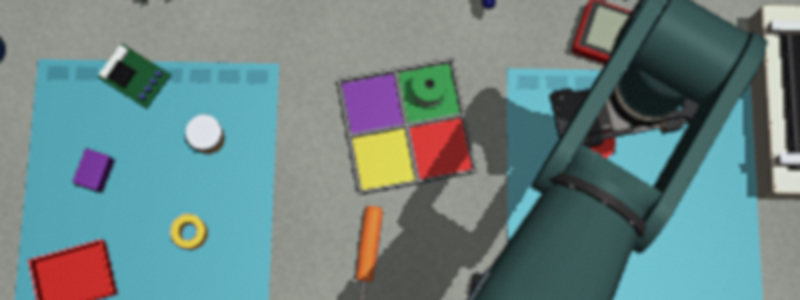

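The crop shows the green spool standing upright in its bay at crop (428,92). Now grip the flux jar.

```bash
python3 -m pendant '[0,0,0,0,0.008,0,0.25, 0,0,0,0,0.008,0.04,0.25, 0,0,0,0,0.008,0.09,0.25, 0,0,0,0,0.008,0.13,0.25, 0,0,0,0,0.008,0.16,0.25, 0,0,0,0,0.008,0.175,0.25, 0,0,0,0,0.008,0.18,0.25, 0,0,0,0,0.008,0.18,0.25, 0,0,0,0,0.008,0.18,1, 0,0,0,0,0.008,0.18,1, 0,0,0,0,0.008,0.18,1, 0,0,0,0,0.008,0.18,1, 0,0,0,0,0.008,0.18,1, 0,0,0,0,0.008,0.18,1, 0,0,0,0,0.008,0.18,1]' 25
python3 -m pendant '[0,0,0,0,0,-0.02,1, 0,0,0,0,0,-0.06,1, 0,0,0,0,0,-0.1,1, 0,0,0,0,0,-0.14,1, 0,0,0,0,0,-0.18,1, 0,0,0,0,0,-0.18,1, 0,0,0,0,0,-0.18,1, 0,0,0,0,0,-0.18,1]'
python3 - <<'E'
from h import *
go([.551,-.067,.071],-1.36)
E
```

```text
clock: 11.98
eef_pos: [0.5571, -0.2781, -0.0183]
orientation: [[0.978, 0.209, 0.002], [0.209, -0.978, -0.001], [0.001, 0.001, -1.0]]
force: [-0.3, 1.8, 4.8]
finger_gap: 0.493
gripper_force: 25.0
clock: 12.65
eef_pos: [0.5557, -0.2775, 0.0691]
orientation: [[0.978, 0.209, -0.002], [0.209, -0.978, 0.001], [-0.002, -0.001, -1.0]]
force: [-0.5, -0.8, -0.8]
finger_gap: 0.495
gripper_force: 25.0
now [ 0.5557 -0.2775  0.0691] yaw -1.36 q6 0.81 d [ 0.0789 -0.4137 -0.0034] az -0.0001 rows 5.050202236710157
```

```bash
python3 -m pendant '[0,0,0,0.078,-0.414,0,1, 0,0,0,0.078,-0.414,0,1, 0,0,0,0.078,-0.414,0,1, 0,0,0,0.078,-0.414,0,1, 0,0,0,0.078,-0.414,0,1, 0,0,0,0.078,-0.414,0,1, 0,0,0,0.078,-0.414,0,1, 0,0,0,0.078,-0.414,0,1, 0,0,0,0.078,-0.414,0,1, 0,0,0,0.078,-0.414,0,1, 0,0,0,0.078,-0.414,0,1, 0,0,0,0.078,-0.414,0,1]'
python3 - <<'E'
from h import *
go([.551,-.067,-.0123],-1.36)
E
```

```text
clock: 13.65
eef_pos: [0.5513, -0.0685, 0.0704]
orientation: [[0.978, 0.207, -0.0], [0.207, -0.978, -0.0], [-0.0, 0.0, -1.0]]
force: [-0.8, -0.4, -1.1]
finger_gap: 0.498
gripper_force: 25.0
now [ 0.5513 -0.0685  0.0704] yaw -1.362 q6 1.14 d [ 0.     -0.0031  0.1654] az -0.001 rows 1.9830405046670818
```

```bash
python3 -m pendant '[0,0,0,0,-0.003,0.05,1, 0,0,0,0,-0.003,0.1,1, 0,0,0,0,-0.003,0.13,1, 0,0,0,0,-0.003,0.15,1, 0,0,0,0,-0.003,0.16,1, 0,0,0,0,-0.003,0.164,1, 0,0,0,0,-0.003,0.166,1, 0,0,0,0,-0.003,0.166,1, 0,0,0,0,-0.003,0.166,1, 0,0,0,0,-0.003,0.166,0.27, 0,0,0,0,-0.003,0.166,0.27, 0,0,0,0,-0.003,0.166,0.27, 0,0,0,0,-0.003,0.166,0.27, 0,0,0,0,-0.003,0.166,0.27, 0,0,0,0,-0.003,0.13,0.27, 0,0,0,0,-0.003,0.07,0.27, 0,0,0,0,-0.003,0,0.27, 0,0,0,0,-0.003,0,0.27, 0,0,0,0,-0.003,0,0.27]'
python3 - <<'E'
from h import *
look("red",z=.051); go([.426,.269,.071],-1.36)
E
```

```text
clock: 15.23
eef_pos: [0.5532, -0.0663, 0.0737]
orientation: [[0.978, 0.209, 0.006], [0.209, -0.978, -0.002], [0.006, 0.003, -1.0]]
force: [-0.8, -0.1, 0.2]
finger_gap: 0.732
gripper_force: 0.0
red area 1930 bbox [518  41  42  88] cent [ 0.6915 -0.2332] circ [ 0.6961 -0.2417] rad 0.0308 rectc [ 0.6922 -0.2281] edges [(np.float64(0.0593), np.float64(-2.736)), (np.float64(0.0303), np.float64(-1.359))]
red area 5956 bbox [237 171  82  82] cent [ 0.5629 -0.065 ] circ [ 0.5647 -0.0645] rad 0.0461 rectc [ 0.561  -0.0652] edges [(np.float64(0.066), np.float64(-2.978)), (np.float64(0.0661), np.float64(-1.378))]
now [ 0.5515 -0.066   0.0713] yaw -1.36 q6 1.14 d [-1.053e-01 -7.076e-01 -1.000e-04] az 0.0 rows 8.577998223061874
```

```bash
python3 -m pendant '[0,0,0,-0.105,-0.708,0,0.25, 0,0,0,-0.105,-0.708,0,0.25, 0,0,0,-0.105,-0.708,0,0.25, 0,0,0,-0.105,-0.708,0,0.25, 0,0,0,-0.105,-0.708,0,0.25, 0,0,0,-0.105,-0.708,0,0.25, 0,0,0,-0.105,-0.708,0,0.25, 0,0,0,-0.105,-0.708,0,0.25, 0,0,0,-0.105,-0.708,0,0.25, 0,0,0,-0.105,-0.708,0,0.25, 0,0,0,-0.105,-0.708,0,0.25, 0,0,0,-0.105,-0.708,0,0.25, 0,0,0,-0.105,-0.708,0,0.25]'
python3 - <<'E'
from h import *
look("yellow"); go([.426,.269,-.019],-1.36)
E
```

```text
clock: 16.37
eef_pos: [0.4256, 0.2679, 0.0696]
orientation: [[0.978, 0.208, -0.001], [0.208, -0.978, -0.001], [-0.002, 0.001, -1.0]]
force: [-0.1, 0.6, 0.2]
finger_gap: 0.753
gripper_force: 0.0
yellow area 1926 bbox [250 182  54  56] cent [0.4307 0.269 ] circ [0.4312 0.2689] rad 0.025 rectc [0.4303 0.2689] edges [(np.float64(0.0454), np.float64(2.568)), (np.float64(0.0464), np.float64(-2.181))]
now [0.4259 0.2679 0.0699] yaw -1.362 q6 1.81 d [ 0.0009 -0.0023  0.1778] az -0.0011 rows 2.131681155096095
```

```bash
python3 -m pendant '[0,0,0,0.0075,0,0,0.25, 0,0,0,0.0075,0,0.04,0.25, 0,0,0,0.0075,0,0.09,0.25, 0,0,0,0.0075,0,0.13,0.25, 0,0,0,0.0075,0,0.16,0.25, 0,0,0,0.0075,0,0.175,0.25, 0,0,0,0.0075,0,0.18,0.25, 0,0,0,0.0075,0,0.18,0.25, 0,0,0,0.0075,0,0.18,1, 0,0,0,0.0075,0,0.18,1, 0,0,0,0.0075,0,0.18,1, 0,0,0,0.0075,0,0.18,1, 0,0,0,0.0075,0,0.18,1, 0,0,0,0.0075,0,0.18,1, 0,0,0,0.0075,0,0.18,1]' 20
python3 -m pendant '[0,0,0,0,0,-0.02,1, 0,0,0,0,0,-0.06,1, 0,0,0,0,0,-0.1,1, 0,0,0,0,0,-0.14,1, 0,0,0,0,0,-0.18,1, 0,0,0,0,0,-0.18,1, 0,0,0,0,0,-0.18,1, 0,0,0,0,0,-0.18,1]'
python3 - <<'E'
from h import *
go([.534,.011,.071],-1.36)
E
```

```text
clock: 17.67
eef_pos: [0.4299, 0.2703, -0.0186]
orientation: [[0.978, 0.209, 0.001], [0.209, -0.978, 0.0], [0.001, 0.0, -1.0]]
force: [-0.1, -0.9, 4.0]
finger_gap: 0.475
gripper_force: 20.0
clock: 18.33
eef_pos: [0.4285, 0.2698, 0.0693]
orientation: [[0.978, 0.209, -0.002], [0.209, -0.978, -0.001], [-0.002, 0.0, -1.0]]
force: [0.0, -0.3, -1.0]
finger_gap: 0.476
gripper_force: 20.0
now [0.4285 0.2698 0.0693] yaw -1.36 q6 1.81 d [ 0.0981  0.5503 -0.0033] az 0.0 rows 6.702635066232923
```

```bash
python3 -m pendant '[0,0,0,0.097,0.55,0,1, 0,0,0,0.097,0.55,0,1, 0,0,0,0.097,0.55,0,1, 0,0,0,0.097,0.55,0,1, 0,0,0,0.097,0.55,0,1, 0,0,0,0.097,0.55,0,1, 0,0,0,0.097,0.55,0,1, 0,0,0,0.097,0.55,0,1, 0,0,0,0.097,0.55,0,1, 0,0,0,0.097,0.55,0,1, 0,0,0,0.097,0.55,0,1, 0,0,0,0.097,0.55,0,1, 0,0,0,0.097,0.55,0,1]'
python3 - <<'E'
from h import *
go([.534,.0115,-.0124],-1.36);look("yellow")
E
```

```text
clock: 19.42
eef_pos: [0.5338, 0.0126, 0.0705]
orientation: [[0.977, 0.211, -0.0], [0.211, -0.977, 0.0], [-0.0, -0.0, -1.0]]
force: [0.1, 0.2, 0.0]
finger_gap: 0.473
gripper_force: 20.0
now [0.5338 0.0126 0.0705] yaw -1.358 q6 1.28 d [-1.000e-04  2.300e-03  1.658e-01] az 0.0011 rows 1.9877408436112711
yellow area 9292 bbox [237 168  84 144] cent [0.5229 0.009 ] circ [0.5135 0.0046] rad 0.0809 rectc [0.5089 0.0057] edges [(np.float64(0.1335), np.float64(-2.981)), (np.float64(0.0756), np.float64(-1.382))]
```

```bash
python3 -m pendant '[0,0,0,0,0.002,0.05,1, 0,0,0,0,0.002,0.1,1, 0,0,0,0,0.002,0.13,1, 0,0,0,0,0.002,0.15,1, 0,0,0,0,0.002,0.16,1, 0,0,0,0,0.002,0.164,1, 0,0,0,0,0.002,0.166,1, 0,0,0,0,0.002,0.166,1, 0,0,0,0,0.002,0.166,1, 0,0,0,0,0.002,0.166,0.27, 0,0,0,0,0.002,0.166,0.27, 0,0,0,0,0.002,0.166,0.27, 0,0,0,0,0.002,0.166,0.27, 0,0,0,0,0.002,0.166,0.27, 0,0,0,0,0.002,0.13,0.27, 0,0,0,0,0.002,0.07,0.27, 0,0,0,0,0.002,0,0.27, 0,0,0,0,0.002,0,0.27, 0,0,0,0,0.002,0,0.27]'
python3 - <<'E'
from h import *
im=get_image("top");k=get_calibration("top")
for ce,s,m in blobs(im,"purple"):
    B=np.array([hit(k,q,.034) for q in cv2.boxPoints(cv2.minAreaRect(np.argwhere(m).astype(np.float32)))]);e=[B[1]-B[0],B[2]-B[1]]
    print(s[4],B.mean(0),[(np.linalg.norm(v),np.arctan2(v[1],v[0])) for v in e])
go([.507,.402,.09],-1.36)
E
```

```text
clock: 21.05
eef_pos: [0.5367, 0.0102, 0.0736]
orientation: [[0.978, 0.209, 0.006], [0.209, -0.978, -0.001], [0.006, 0.002, -1.0]]
force: [-0.2, 0.3, 0.2]
finger_gap: 0.732
gripper_force: 0.0
132 [ 0.78418669 -0.13353515] [(np.float64(0.07398436026276932), np.float64(-3.141200730331398)), (np.float64(0.01664543759119347), np.float64(-1.5498420188881892))]
3504 [0.47241834 0.71390119] [(np.float64(0.3429520768596881), np.float64(-3.0010537921971627)), (np.float64(0.09099366696820321), np.float64(-1.5492277410381325))]
243 [0.50514227 0.39895758] [(np.float64(0.04743552753107767), np.float64(2.9061430038688196)), (np.float64(0.0405133196086691), np.float64(-1.8687765281644537))]
now [0.535  0.0103 0.0713] yaw -1.36 q6 1.27 d [ 0.1093 -0.7778 -0.0378] az -0.0 rows 9.428271460540769
```

```bash
python3 -m pendant '[0,0,0,0.108,-0.778,-0.04,0.25, 0,0,0,0.108,-0.778,-0.04,0.25, 0,0,0,0.108,-0.778,-0.04,0.25, 0,0,0,0.108,-0.778,-0.04,0.25, 0,0,0,0.108,-0.778,-0.04,0.25, 0,0,0,0.108,-0.778,-0.04,0.25, 0,0,0,0.108,-0.778,-0.04,0.25, 0,0,0,0.108,-0.778,-0.04,0.25, 0,0,0,0.108,-0.778,-0.04,0.25, 0,0,0,0.108,-0.778,-0.04,0.25, 0,0,0,0.108,-0.778,-0.04,0.25, 0,0,0,0.108,-0.778,-0.04,0.25, 0,0,0,0.108,-0.778,-0.04,0.25, 0,0,0,0.108,-0.778,-0.04,0.25]'
python3 - <<'E'
from h import *
look("purple","w6"); go([.507,.402,-.019],-1.36)
E
```

```text
clock: 22.27
eef_pos: [0.5058, 0.4002, 0.0894]
orientation: [[0.978, 0.208, -0.002], [0.207, -0.978, -0.002], [-0.002, 0.001, -1.0]]
force: [0.0, -0.9, 0.6]
finger_gap: 0.75
gripper_force: 0.0
purple area 2196 bbox [246 171  58  67] cent [0.5108 0.403 ] circ [0.5118 0.4035] rad 0.0315 rectc [0.5105 0.4027] edges [(np.float64(0.0523), np.float64(2.837)), (np.float64(0.0371), np.float64(-1.9))]
now [0.506  0.4003 0.0899] yaw -1.362 q6 1.94 d [ 0.0029 -0.0032  0.2178] az -0.001 rows 2.6123138561211365
```

View pics/w6.png

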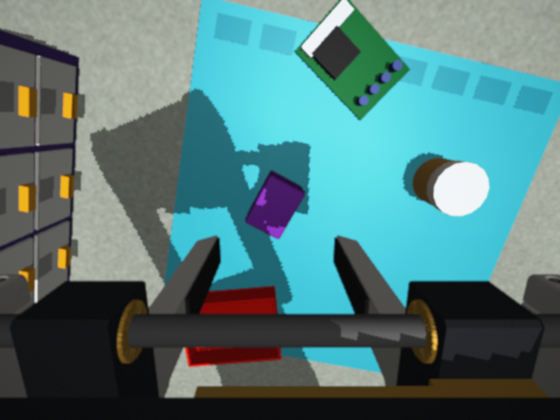

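The box is at about (275,205) in the wrist view, with its long axis turned ~0.52 rad clockwise from the tool x. This matches the measured edge angles. Turn, then grip.

```bash
python3 -m pendant '[0,0,0.258,0.008,-0.004,0,0.25, 0,0,0.258,0.008,-0.004,0,0.25, 0,0,0.258,0.008,-0.004,0,0.25, 0,0,0.258,0.008,-0.004,0,0.25, 0,0,0.258,0.008,-0.004,0,0.25, 0,0,0.258,0.008,-0.004,0,0.25, 0,0,0.258,0.008,-0.004,0.06,0.25, 0,0,0.258,0.008,-0.004,0.1,0.25, 0,0,0.258,0.008,-0.004,0.1,0.25, 0,0,0.258,0.008,-0.004,0.1,0.25, 0,0,0.258,0.008,-0.004,0.1,0.25]'
python3 - <<'E'
from h import *
look("purple"); go([.5095,.403,-.019],-1.88)
E
```

```text
clock: 23.23
eef_pos: [0.5101, 0.405, 0.0419]
orientation: [[0.954, -0.3, 0.002], [-0.3, -0.954, 0.001], [0.001, -0.001, -1.0]]
force: [0.3, -0.1, 0.4]
finger_gap: 0.747
gripper_force: 0.0
purple area 2993 bbox [256 196  48  64] cent [0.5103 0.4021] circ [0.5104 0.402 ] rad 0.0309 rectc [0.5095 0.4026] edges [(np.float64(0.0496), np.float64(2.821)), (np.float64(0.0362), np.float64(-1.874))]
now [0.5105 0.4054 0.0426] yaw -1.875 q6 2.46 d [-0.0008  0.0054  0.1232] az 0.0023 rows 1.478742931822981
```

```bash
python3 -m pendant '[0,0,0,-0.001,0.005,0.03,0.25, 0,0,0,-0.001,0.005,0.07,0.25, 0,0,0,-0.001,0.005,0.1,0.25, 0,0,0,-0.001,0.005,0.115,0.25, 0,0,0,-0.001,0.005,0.121,0.25, 0,0,0,-0.001,0.005,0.121,0.25, 0,0,0,-0.001,0.005,0.121,1, 0,0,0,-0.001,0.005,0.121,1, 0,0,0,-0.001,0.005,0.121,1, 0,0,0,-0.001,0.005,0.121,1, 0,0,0,-0.001,0.005,0.121,1, 0,0,0,-0.001,0.005,0.121,1, 0,0,0,-0.001,0.005,0.121,1, 0,0,0,-0.001,0.005,0.121,1, 0,0,0,-0.001,0.005,0.121,1]' 25
python3 -m pendant '[0,0,0,0,0,-0.02,1, 0,0,0,0,0,-0.06,1, 0,0,0,0,0,-0.1,1, 0,0,0,0,0,-0.14,1, 0,0,0,0,0,-0.18,1, 0,0,0,0,0,-0.2,1, 0,0,0,0,0,-0.2,1, 0,0,0,0,0,-0.2,1]'
python3 - <<'E'
from h import *
go([.6125,.0285,.08],-1.36)
E
```

```text
clock: 24.53
eef_pos: [0.5083, 0.4028, -0.0196]
orientation: [[0.954, -0.3, 0.0], [-0.3, -0.954, 0.0], [0.0, -0.0, -1.0]]
force: [-0.7, -0.8, 1.5]
finger_gap: 0.377
gripper_force: 24.9
clock: 25.2
eef_pos: [0.5083, 0.4027, 0.0803]
orientation: [[0.954, -0.3, 0.001], [-0.3, -0.954, 0.0], [0.001, -0.001, -1.0]]
force: [1.0, -1.2, -1.4]
finger_gap: 0.38
gripper_force: 24.9
now [0.5083 0.4027 0.0803] yaw -1.876 q6 2.46 d [4.237e-01 6.511e-01 4.000e-04] az -0.258 rows 9.314799429453476
```

```bash
python3 -m pendant '[0,0,-0.258,0.424,0.651,0,1, 0,0,-0.258,0.424,0.651,0,1, 0,0,-0.258,0.424,0.651,0,1, 0,0,-0.258,0.424,0.651,0,1, 0,0,-0.258,0.424,0.651,0,1, 0,0,-0.258,0.424,0.651,0,1, 0,0,-0.258,0.424,0.651,0,1, 0,0,-0.258,0.424,0.651,0,1, 0,0,-0.258,0.424,0.651,0,1, 0,0,-0.258,0.424,0.651,0,1, 0,0,-0.258,0.424,0.651,0,1, 0,0,-0.258,0.424,0.651,0,1, 0,0,-0.258,0.424,0.651,0,1, 0,0,-0.258,0.424,0.651,0,1, 0,0,-0.258,0.424,0.651,0,1]'
python3 - <<'E'
from h import *
go([.6125,.0285,-.0132],-1.36);look("purple","w7")
E
```

```text
clock: 26.45
eef_pos: [0.612, 0.03, 0.0797]
orientation: [[0.977, 0.211, -0.001], [0.211, -0.977, 0.0], [-0.001, -0.0, -1.0]]
force: [-0.0, -1.0, -0.6]
finger_gap: 0.38
gripper_force: 24.9
now [0.612  0.03   0.0797] yaw -1.358 q6 1.31 d [0.0005 0.0033 0.1857] az 0.0011 rows 2.227008959322029
purple area 1424 bbox [517  23  43  78] cent [ 0.7697 -0.1442] circ [ 0.774  -0.1413] rad 0.0318 rectc [ 0.772  -0.1455] edges [(np.float64(0.0557), np.float64(2.903)), (np.float64(0.0192), np.float64(-1.853))]
purple area 9338 bbox [241 167  79 136] cent [0.5975 0.025 ] circ [0.5961 0.0238] rad 0.0751 rectc [0.5909 0.0222] edges [(np.float64(0.1267), np.float64(-2.957)), (np.float64(0.0732), np.float64(-1.356))]
```

View pics/w7.png

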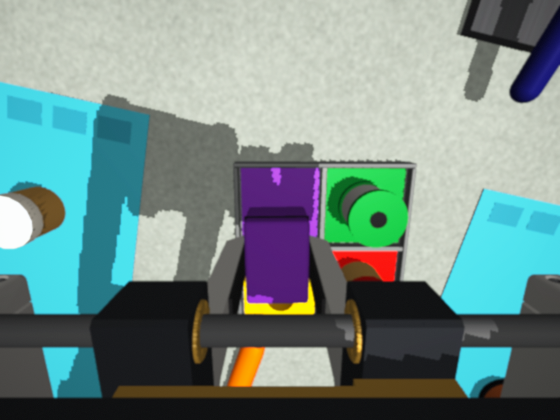

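The box is held square over the purple bay, and the green spool stands in its bay at (370,210). Lower and release.

```bash
python3 -m pendant '[0,0,0,0,0.003,0.06,1, 0,0,0,0,0.003,0.11,1, 0,0,0,0,0.003,0.145,1, 0,0,0,0,0.003,0.17,1, 0,0,0,0,0.003,0.18,1, 0,0,0,0,0.003,0.184,1, 0,0,0,0,0.003,0.186,1, 0,0,0,0,0.003,0.186,1, 0,0,0,0,0.003,0.186,1, 0,0,0,0,0.003,0.186,0.38, 0,0,0,0,0.003,0.186,0.38, 0,0,0,0,0.003,0.186,0.38, 0,0,0,0,0.003,0.186,0.38, 0,0,0,0,0.003,0.186,0.38, 0,0,0,0,0.003,0.14,0.38, 0,0,0,0,0.003,0.07,0.38, 0,0,0,0,0.003,0,0.38, 0,0,0,0,0.003,0,0.38, 0,0,0,0,0.003,0,0.38]'
python3 -m pendant '[0,0,0,-0.1,-0.3,-0.15,0.38, 0,0,0,-0.2,-0.5,-0.15,0.38, 0,0,0,-0.4,-0.5,-0.15,0.38, 0,0,0,-0.4,-0.5,-0.15,0.38, 0,0,0,-0.4,-0.5,-0.15,0.38, 0,0,0,-0.4,-0.5,-0.15,0.38, 0,0,0,-0.4,-0.5,-0.15,0.38, 0,0,0,-0.4,-0.5,-0.15,0.38, 0,0,0,-0.4,-0.5,-0.15,0.38, 0,0,0,-0.4,-0.5,-0.15,0.38, 0,0,0,-0.4,-0.5,-0.15,0.38, 0,0,0,-0.4,-0.5,-0.15,0.38]'
python3 - <<'E'
from h import *
a=get_image("top")[140:290,90:490,::-1];b=get_image("side")[100:340,100:460,::-1]
cv2.imwrite("pics/f.png",np.vstack([cv2.resize(a,(600,225)),cv2.resize(b,(600,370))[:370]]))
E
```

```text
clock: 28.08
eef_pos: [0.6152, 0.0269, 0.0838]
orientation: [[0.978, 0.209, 0.007], [0.209, -0.978, -0.0], [0.007, 0.002, -1.0]]
force: [-0.8, 0.8, 0.2]
finger_gap: 0.616
gripper_force: 0.0
clock: 29.08
eef_pos: [0.3654, 0.2287, 0.1537]
orientation: [[0.978, 0.208, -0.002], [0.208, -0.978, -0.002], [-0.002, 0.001, -1.0]]
force: [0.3, -0.3, -0.2]
finger_gap: 0.617
gripper_force: 0.0
```

View pics/f.png

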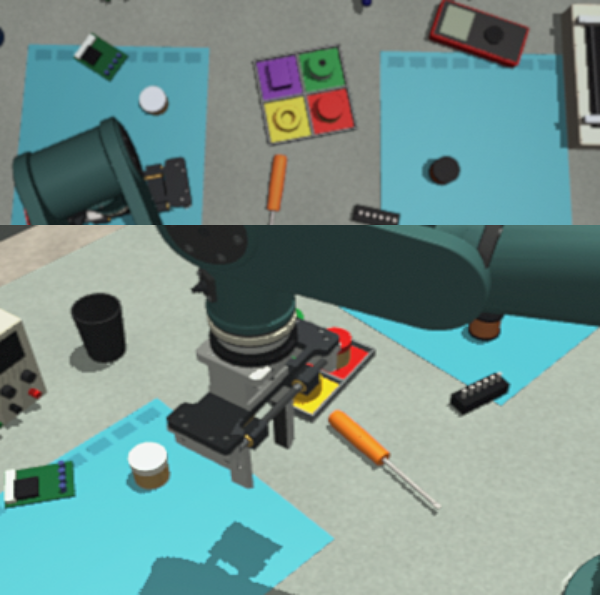

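In the top crop all four items stand centred in their own bays: purple (280,77), green (322,67), yellow (287,119) and red (330,107). The black spool and the white-lidded jar are at their original pixels.

```bash
python3 -c "
from cell import *
print(finish_job())"
```

```text
the job is handed in; nothing more can be done
None
```

I handed the job in at about 29 s: the last top view shows all four items released and standing in their own-coloured bays, with both look-alikes where they started. The judge returned no verdict.

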